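Tighten down the pressure pot's lid in star order

ROBOT

A 6-joint arm with a two-finger parallel gripper is mounted at the origin on the work surface. World frame = base frame: x ahead of the robot, y to its left, z up, the work surface at z = 0. Lengths are in mm, angles in degrees, forces in N, time in s.
With the tool pointing down it reaches from about 350 to 850 mm from the base axis. Payload 8.1 kg.
Tool frame: the origin (TCP) lies at the very end of the fingers, on their centre line; the grasp point (between the pads) lies r.tcp_to_grasp behind it (r.tcp_to_grasp is the distance from the TCP to the grasp point, in mm); z points along the fingers, y is the line along which they close (so a half turn about z gives the same grasp; the last joint's range is limited). The gripper opens to 85 mm and grips with 20 to 120 N. Pads are 22 mm wide; open, the fingers measure 114 mm over their backs; the gripper's body (76 mm by 85 mm) begins 54 mm behind the grasp point. The pads swing forward as they close: fully open they stand 13 mm farther back than shut.
Start: joints at [-69.866, 7.471, 85.268, -0, 87.261, -4.893], TCP at [253.845, -543.662, 231.292] pointing down, gripper open.
Joint ranges: [-169.43, 169.43], [-51.17, 129.36], [1.28, 143.12], [-76.62, 256.62], [0, 156.53], [-152.29, 152.29]. Speed limits (degrees/s): [136.94, 136.94, 159.86, 180, 180, 180].

INTERFACE

Orientations are given as [roll, pitch, yaw] about the fixed x, y, z axes, in that order (R = Rz(yaw) Ry(pitch) Rx(roll)).
In Python, from bench import r gives the robot as it stands.
- The arm moves only by the shell command python3 -m handwheel 'ROWS' [OPENING] [FORCE]. ROWS is JSON, a list of rows, each a list of 4 numbers: the shift along the tool's x, y, z in m, then the turn about the tool's z in degrees. A call has 1 to 10 rows; each row shifts and turns the commanded pose from where the row before left it, along the tool's axes as they then stand; what a row does not reach is not made up. A row lasts 1/10 s, in which the tool goes at most 50 mm and 8.59 degrees, less where a joint would pass 70% of its speed; a pose out of reach is approached as far as the arm can. A call is refused whole if a number of a shift passes 0.05 or a number of a turn 8.59, either way. A call with a gripper value outside its range is refused whole. OPENING is the finger opening in m, from 0 to 0.0854, set as the call begins (- or left out, the last holds). The fingers move at their own pace and stop on an object; FORCE is the grip in N (left out, the last holds). Time passes only in rows, so rows that do not move let the fingers close. It gives the time, the measured TCP pose, the force, the opening and the grip force at its end, in the units of the state.
- r.sense(): the state, without advancing time (a new reading comes with each control period).
- r.snapshot(name): name is "scene" or "top"; returns the picture (420x560x3 uint8, red, green, blue); there is no depth.
- r.camera_params(name): a dict with "fx", "fy", "cx", "cy" (pixels), "D" ([k1, k2, p1, p2, k3] as OpenCV has them; the pictures are not rectified), "R" (3x3) and "t" (3): a world point X has camera coordinates R X + t. Camera axes: x right, y down, z forward; pixel columns grow to the right and rows downward; lengths in mm; the calibration is good to about 2 mm. A picture is of the moment at which its call begins. camera_params takes no time and is no camera call.
- r.hand_in(): hands the job in; it is judged then, once.
The state is a dict: "time": time; "joint_pos": joint angles; "qd": joint speeds; "joint_efforts": joint torques, N m; "tool_pos": TCP position; "tcp_rot": TCP orientation; "ft_force": force on the tool from outside, world axes, zero at the start; "wrist_torque": the same for the moment, N m; "finger_gap": finger opening in mm; "grip_force": force on a finger pad.
Only numpy, scipy, OpenCV 4.12 (cv2) and the standard library are available. Lean on these libraries where they do the work, as an engineer would, in place of code of your own. Each camera call takes 0.05 s, during which the arm holds its last target. There are 200 camera calls.

TASK

Finish tightening the lid of the pressure pot evenly with its four T-handles, turning clockwise in star (criss-cross) order. The first pass is half done: one diagonally opposite pair already stands about half way, so first bring the other, still loose pair about half way too; then, on the second pass, turn one diagonal pair and after it the other fully to the stop, where each bar points at the middle of the lid. Leave the box, the hammer and the can alone, and let go at the end.

Things in the scene. Friction and masses are not known exactly. Their poses are not given: they have to be found in the camera images.
- pot: The squat grey pressure pot, fixed to the bench: 230 mm across the lid, flat aluminium lid face 120 mm above the bench. Origin: on the pot's vertical axis, at bench height; z up; a brass outlet stub sticks out along +x to 133 mm from the axis. The four T-handle screws stand on the lid 85 mm from the axis, at 45, 135, 225 and 315 degrees anticlockwise (from above) from the pot's x axis. A brass vent in the middle of the lid, 68 mm across, stands 26 mm high.
- knob_a_grip (a point): Grip point of T-handle screw a (+45 degrees about the pot's axis, seen from above; diagonally opposite is c): on the screw's vertical axis, 160 mm above the bench, 40 mm above the lid. The black bar is 70 mm long, 18 mm wide and 32 mm tall (140 to 172 mm above the bench), on a stem 18 mm thick. The point turns with the bar: its x axis lies along the bar, z is up.
- knob_a (a joint): Turn of T-handle screw a in rad, growing clockwise seen from above: 0 is loose, 2.0 is the hard stop, fully tight, where the bar points straight at the middle of the lid. Its first pass is done: it starts about half way, between 0.85 and 1.15 (the bar then stands 49 to 66 degrees anticlockwise of the tight position). Friction of about 0.12 N m holds it where it is left; it does not rise or sink.
- knob_b_grip (a point): Grip point of T-handle screw b (+135 degrees about the pot's axis, seen from above; diagonally opposite is d): on the screw's vertical axis, 160 mm above the bench, 40 mm above the lid. The black bar is 70 mm long, 18 mm wide and 32 mm tall (140 to 172 mm above the bench), on a stem 18 mm thick. The point turns with the bar: its x axis lies along the bar, z is up.
- knob_b (a joint): Turn of T-handle screw b in rad, growing clockwise seen from above: 0 is loose, 2.0 is the hard stop, fully tight, where the bar points straight at the middle of the lid. It starts loose, between 0 and 0.35 (the bar then stands 95 to 115 degrees anticlockwise of the tight position). Friction of about 0.12 N m holds it where it is left; it does not rise or sink.
- knob_c_grip (a point): Grip point of T-handle screw c (-135 (225) degrees about the pot's axis, seen from above; diagonally opposite is a): on the screw's vertical axis, 160 mm above the bench, 40 mm above the lid. The black bar is 70 mm long, 18 mm wide and 32 mm tall (140 to 172 mm above the bench), on a stem 18 mm thick. The point turns with the bar: its x axis lies along the bar, z is up.
- knob_c (a joint): Turn of T-handle screw c in rad, growing clockwise seen from above: 0 is loose, 2.0 is the hard stop, fully tight, where the bar points straight at the middle of the lid. Its first pass is done: it starts about half way, between 0.85 and 1.15 (the bar then stands 49 to 66 degrees anticlockwise of the tight position). Friction of about 0.12 N m holds it where it is left; it does not rise or sink.
- knob_d_grip (a point): Grip point of T-handle screw d (-45 degrees about the pot's axis, seen from above; diagonally opposite is b): on the screw's vertical axis, 160 mm above the bench, 40 mm above the lid. The black bar is 70 mm long, 18 mm wide and 32 mm tall (140 to 172 mm above the bench), on a stem 18 mm thick. The point turns with the bar: its x axis lies along the bar, z is up.
- knob_d (a joint): Turn of T-handle screw d in rad, growing clockwise seen from above: 0 is loose, 2.0 is the hard stop, fully tight, where the bar points straight at the middle of the lid. It starts loose, between 0 and 0.35 (the bar then stands 95 to 115 degrees anticlockwise of the tight position). Friction of about 0.12 N m holds it where it is left; it does not rise or sink.
- bin: Bystander: open plywood box, 160 x 100 x 80 mm high, standing on the bench; origin at the centre of its underside. Leave alone.
- hammer: Bystander: hammer lying on the bench, handle along its x axis. Leave alone.
- can: Bystander: closed can 70 mm across, 120 mm tall, standing on the bench; origin at the centre of its underside. Leave alone.
Not all that is in view belongs to the job. There is more than one size of the pot; the job needs the larger.

How it is judged:
By the outcome, as a careful person would: the job done as asked, in the order asked, and still so for the second after the job is handed in, with the robot touching nothing.
It also fails if it takes over 72 s, if anything falls off the work surface, if the arm or the gripper's body presses on something with over 40 N, if the wrist force passes 120 N, or if a joint passes its speed limit or range.

## Working session

There is one attempt and no reset: what is moved stays moved. The work goes in short steps, Python scripts to look and compute and a shell command to move; the robot and the scene stay as the last step left them, time stands still between calls to the robot, and variables do not carry over. Pictures are saved under pics/ and viewed, at most 10 in all, crops included, and the job is handed in when it is done.

```bash
mkdir -p pics; ls
python3 - <<'E'
from bench import r
import cv2,numpy as np
for n in("top","scene"):
    im=r.snapshot(n); cv2.imwrite(f"pics/{n}0.png",im[:,:,::-1])
    p=r.camera_params(n); print(n,p)
    R=np.array(p["R"]);print(-R.T@np.array(p["t"]))
print(r.sense(),r.tcp_to_grasp)
E
```

```text
pics
top {'fx': 495.029024551252, 'fy': 495.029024551252, 'cx': 268.5195828028467, 'cy': 203.47481494502404, 'D': array([-0.11981947,  0.        ,  0.        ,  0.        ,  0.        ]), 'R': array([[-0.09078394, -0.99585784,  0.00504357],
       [-0.97398632,  0.08773194, -0.20893482],
       [ 0.20762689, -0.02388029, -0.97791656]]), 't': array([  34.38050803,  606.98895549, 1472.22408948])}
[ 288.64682445   16.14291846 1566.36004737]
scene {'fx': 422.5520989236682, 'fy': 422.5520989236682, 'cx': 284.036252779203, 'cy': 201.87804235937514, 'D': array([-0.11047604,  0.        ,  0.        ,  0.        ,  0.        ]), 'R': array([[-0.79510761,  0.60628587,  0.01487717],
       [ 0.47980491,  0.64386048, -0.59601253],
       [-0.37093279, -0.46675596, -0.8028373 ]]), 't': array([ 472.45096112, -185.11386837, 1308.59367042])}
[949.86820165 443.54105893 933.22889889]
{'time': 0.1, 'joint_pos': array([-6.98661166e+01,  7.51271370e+00,  8.53243962e+01,  9.25753232e-04,
        8.72602382e+01, -4.89546259e+00]), 'qd': array([ 0.04392653, -0.00262713, -0.10668642,  0.02939419, -0.05019169,
       -0.05620444]), 'joint_efforts': array([ 2.34504609e-03, -5.70948315e+01, -5.01944625e+01, -1.34678221e-04,
        8.05125892e-03, -1.48055801e-04]), 'tool_pos': array([ 253.68024522, -543.18428564,  230.31616928]), 'tcp_rot': array([-1.79903086e+02, -9.22873175e-03,  2.50292931e+01]), 'ft_force': array([-0.01943572,  0.04047807, -0.34105923]), 'wrist_torque': array([ 0.05398355,  0.01468547, -0.01416986]), 'grip_force': 0.0, 'finger_gap': 85.45017373862166} 18.700000000000003
```

View pics/top0.png

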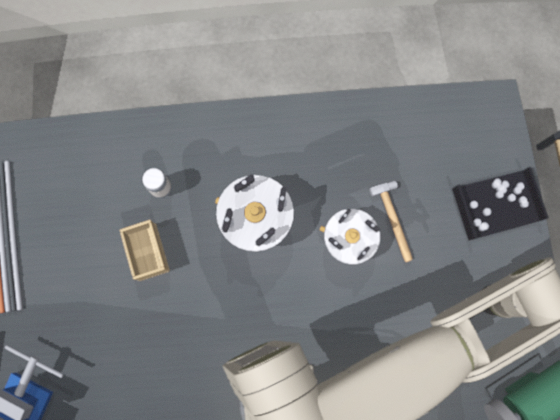

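View pics/scene0.png

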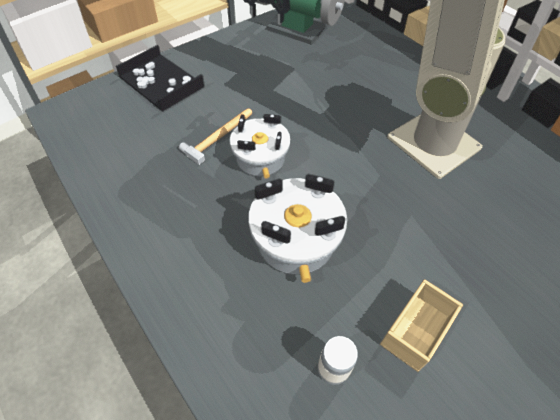

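The top view shows the larger pot's lid at about (255,212), with the stub at (218,201). Its bars are near (244,183), (282,199), (265,237) and (227,219). The smaller pot, at (352,236), is a decoy. The scene view shows the large pot at (298,225) with its stub at (305,273).

```bash
cat > h.py <<'E'
from bench import r
import cv2,numpy as np
def cam(n):
    p=r.camera_params(n); K=np.array([[p["fx"],0,p["cx"]],[0,p["fy"],p["cy"]],[0,0,1]])
    return K,np.array(p["D"]),np.array(p["R"]),np.array(p["t"])
def plane(n,px,z):
    K,D,R,t=cam(n); u=cv2.undistortPoints(np.float64(px).reshape(-1,1,2),K,D)[:,0]
    d=np.c_[u,np.ones(len(u))]@R; C=-R.T@t
    return (C+d*((z-C[2])/d[:,2])[:,None])[:,:2]
def proj(n,X):
    K,D,R,t=cam(n); return cv2.projectPoints(np.float64(X).reshape(-1,1,3),cv2.Rodrigues(R)[0],t,K,D)[0][:,0]
def blobs(m,lo):
    n,l,s,c=cv2.connectedComponentsWithStats(m.astype(np.uint8)); 
    return [(l==i) for i in range(1,n) if s[i,4]>=lo]
def bars(im,n,ctr,rad=112):
    """dark blobs within the lid: centroid and axis in the world at bar height"""
    yy,xx=np.mgrid[:420,:560]; px=np.c_[xx.ravel(),yy.ravel()]
    w=plane(n,px,165).reshape(420,560,2)
    m=(im.max(2)<70)&(np.linalg.norm(w-ctr,axis=2)<rad)
    out=[]
    for b in blobs(m,40):
        q=w[b]; c=q.mean(0); v=np.linalg.svd(q-c,full_matrices=False)
        e=(q-c)@v[2][0]; f=(q-c)@v[2][1]
        out.append((c,np.degrees(np.arctan2(v[2][0][1],v[2][0][0]))%180,np.ptp(e),np.ptp(f)))
    return out
E
cat > m.py <<'E'
from h import *
import sys
for n,box in(("top",(200,160,310,260)),("scene",(235,165,360,295))):
    im=r.snapshot(n).astype(int); x0,y0,x1,y1=box
    sub=np.zeros((420,560),bool); sub[y0:y1,x0:x1]=1
    hsv=cv2.cvtColor(im.astype(np.uint8),cv2.COLOR_RGB2HSV)
    white=sub&(im.min(2)>175)&(hsv[...,1]<40)
    brass=sub&(hsv[...,1]>110)&(hsv[...,0]>8)&(hsv[...,0]<35)&(hsv[...,2]>90)
    bb=[np.argwhere(b)[:,::-1] for b in blobs(brass,6)]
    cn=max(cv2.findContours((white).astype(np.uint8),0,1)[0],key=cv2.contourArea)
    hull=cv2.convexHull(cn)[:,0]; w=plane(n,hull,120)
    A=np.c_[2*w,np.ones(len(w))]; s=np.linalg.lstsq(A,(w**2).sum(1),rcond=None)[0]
    print(n,"lid",s[:2],"R",np.sqrt(s[2]+s[:2]@s[:2]))
    for b in bb: print(" brass",len(b),b.mean(0),"z140",plane(n,b.mean(0),140)[0],"z90",plane(n,b.mean(0),90)[0],b.min(0),b.max(0))
    for c,a,L,W in bars(im,n,s[:2]):
        d=c-s[:2]; print(" bar",c.round(1),"r",np.hypot(*d).round(1),"az",np.degrees(np.arctan2(d[1],d[0])).round(1),"ang",a.round(1),"L",L.round(),W.round())
E
python3 m.py
```

```text
top lid [573.13127259  25.18637421] R 114.66713848493008
 brass 6 [216.5 200. ] z140 [615.71742156 133.36588566] z90 [627.18264023 137.47505036] [216 198] [217 202]
 brass 156 [253.86538462 211.51282051] z140 [571.31119255  26.35756668] z90 [581.21978361  26.71563364] [245 203] [264 221]
scene lid [575.02381422  24.93580502] R 116.27006800863708
 brass 49 [265.57142857 172.55102041] z140 [ 565.28410119 -116.42977305] z90 [ 541.04241629 -151.72669887] [263 168] [269 177]
 brass 460 [297.51086957 215.43478261] z140 [582.0750636   31.46562572] z90 [558.89177196   5.49106568] [285 205] [310 226]
 brass 147 [304.68027211 273.38095238] z140 [661.45359606 155.77352242] z90 [643.27381176 137.63452516] [300 265] [310 282]
 bar [496.9   3.6] r 81.0 az -164.7 ang 123.3 L 70.0 40.0
 bar [603.  -54.9] r 84.6 az -70.7 ang 172.2 L 79.0 39.0
 bar [556.2 107.5] r 84.7 az 102.8 ang 165.5 L 75.0 33.0
 bar [660.1  51.5] r 89.1 az 17.3 ang 114.0 L 71.0 32.0
```

```bash
python3 - <<'E'
from h import *
im=r.snapshot("top"); c=np.array([574,25.])
cv2.imwrite("pics/crop.png",cv2.resize(im[165:260,205:305,::-1],None,fx=6,fy=6,interpolation=cv2.INTER_NEAREST))
for a in (17,107,197,287):
    X=[c[0]+85*np.cos(np.radians(a)),c[1]+85*np.sin(np.radians(a)),172]; u,v=proj("top",X)[0].round().astype(int); print(a,u,v,im[v-2:v+3,u].max(1))
m=im.max(2)[165:260,205:305]; print([(m<t).sum() for t in (40,60,80,100,120,140)])
E
cat >> h.py <<'E'
def look():
    for n in("top","scene"):
        im=r.snapshot(n)
        for c,a,L,W in bars(im,n,np.array([574,25.]),107):
            d=c-(574,25); print(n,c.round(1),"r",np.hypot(*d).round(1),"az",np.degrees(np.arctan2(d[1],d[0])).round(1),"ang",a.round(1),"L",L.round(),W.round())
if __name__=="__main__": look()
E
python3 h.py
```

```text
17 243 182 [180 221 231 216 146]
107 226 219 [163 206 219 209 157]
197 265 236 [195 218 220 207 145]
287 281 198 [166 207 216 203 147]
[np.int64(0), np.int64(0), np.int64(161), np.int64(1074), np.int64(3312), np.int64(5276)]
scene [497.3   3.4] r 79.6 az -164.3 ang 121.8 L 70.0 41.0
scene [601.5 -53.7] r 83.4 az -70.7 ang 176.0 L 79.0 40.0
scene [556.5 107.2] r 84.0 az 102.0 ang 166.2 L 76.0 34.0
scene [659.9  51.5] r 89.9 az 17.1 ang 113.0 L 72.0 32.0
```

View pics/crop.png

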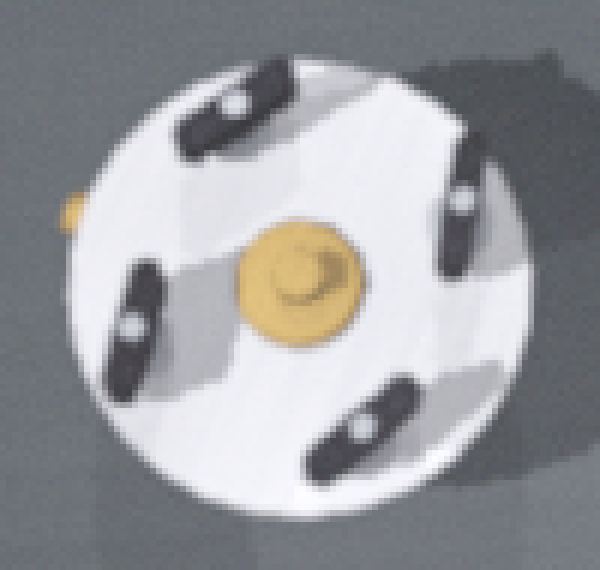

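The crop shows the four dark bars, each with a bright screw cap in the middle. In the full image the caps are d (244.2,182), c (282,198.3), b (265.5,236.2) and a (227,219.5). The stub is at about (217,201), so screw a lies at azimuth ~107°.

Run:
```python
from h import *
n="top"; im=r.snapshot(n); g=im.max(2).astype(float)
yy,xx=np.mgrid[:420,:560]
P={}
for k,(u,v) in dict(a=(227,219.5),b=(265.5,236.2),c=(282,198.3),d=(244.2,182)).items():
    w=np.clip(g-140,0,None)*((xx-u)**2+(yy-v)**2<3.2**2)
    P[k]=plane(n,[(w*xx).sum()/w.sum(),(w*yy).sum()/w.sum()],174)[0]
C=sum(P.values())/4
print("C",C)
for k in P: d=P[k]-C; print(k,P[k].round(1),np.hypot(*d).round(1),np.degrees(np.arctan2(d[1],d[0])).round(1)%360)
W=plane(n,np.c_[xx.ravel(),yy.ravel()],170).reshape(420,560,2)
for k in P:
    m=(g<100)&(np.linalg.norm(W-P[k],axis=2)<42)
    b=max(blobs(m,20),key=lambda b:b.sum()); q=W[b]; cc=q.mean(0); v=np.linalg.svd(q-cc,full_matrices=False)[2]
    rect=cv2.minAreaRect(q.astype(np.float32))
    print(k,b.sum(),cc.round(1),"ang",np.degrees(np.arctan2(v[0,1],v[0,0]))%180,np.ptp((q-cc)@v[0]),np.ptp((q-cc)@v[1]),rect)
```

```text
C [573.77719839  24.61940266]
a [550.  106.3] 85.1 106.3
b [492.3   0.8] 84.9 196.3
c [597.6 -57. ] 85.0 286.3
d [655.3  48.4] 84.9 16.2
a 98 [546.2 104.3] ang 162.0711501544833 66.03854543972663 17.496177797963178 ((547.285888671875, 103.70857238769531), (17.18423843383789, 66.05873107910156), 70.70846557617188)
b 91 [4.895e+02 1.000e-01] ang 125.41809537385411 62.584062595461546 16.6397334831301 ((489.6282653808594, 0.1469268798828125), (16.482189178466797, 62.55682373046875), 34.95517349243164)
c 139 [611.5 -80.2] ang 36.114317151246695 65.33717099896256 34.31608664040859 ((608.1126098632812, -81.01837921142578), (62.683685302734375, 33.046592712402344), 43.72957229614258)
d 122 [651.7  46.1] ang 121.2636400837609 64.50436690953755 22.654710802864173 ((651.8798217773438, 46.45848846435547), (22.12245750427246, 64.60992431640625), 32.840763092041016)
```

```bash
cat > go.py <<'E'
from bench import r
import sys,numpy as np
from scipy.spatial.transform import Rotation as Ro
s=r.sense(); x,y,z,yaw=map(float,sys.argv[1:5])
R=Ro.from_euler('xyz',s["tcp_rot"],degrees=True).as_matrix()
d=R.T@(np.array([x,y,z])-s["tool_pos"]); t=(s["tcp_rot"][2]-yaw+180)%360-180
print("t",round(s["time"],2),"pos",s["tool_pos"].round(1),s["tcp_rot"].round(1),"j6",s["joint_pos"][5].round(1),"gap",s["finger_gap"].round(1),"F",s["ft_force"].round(1),"T",s["wrist_torque"].round(2))
print("tool delta m",(d/1000).round(4),"turn",t.round(2))
E
python3 -m handwheel '[[0,0,0,-8.25],[0,0,0,-8.25],[0,0,0,-8.25],[0,0,0,-8.25],[0,0,0,-8.25],[0,0,0,-8.25],[0,0,0,-8.25],[0,0,0,-8.25],[0,0,0,-8.25],[0,0,0,-8.25]]' 0.045 60
python3 -m handwheel '[[0,0,0,-8.25],[0,0,0,-8.25],[0,0,0,0],[0,0,0,0]]'
python3 go.py 492.3 0.8 230 124
```

```text
time: 1.4
tool_pos: [253.8, -543.7, 231.3]
tcp_rot: [-180.0, -0.0, 107.9]
ft_force: [0.2, -0.4, -0.5]
finger_gap: 44.8
grip_force: 0.0
time: 1.8
tool_pos: [253.8, -543.7, 231.3]
tcp_rot: [180.0, 0.0, 123.8]
ft_force: [-0.6, -0.8, 0.5]
finger_gap: 44.7
grip_force: 0.0Traceback (most recent call last):
  File "go.py", line 7, in <module>
    print("t",round(s["time"],2),"pos",s["tool_pos"].round(1),s["tcp_rot"].round(1),"j6",s["joint_pos"][5].round(1),"gap",s["finger_gap"].round(1),"F",s["ft_force"].round(1),"T",s["wrist_torque"].round(2))
                                                                                                                          ^^^^^^^^^^^^^^^^^^^^^
AttributeError: 'float' object has no attribute 'round'
```

```bash
sed -i 's/s\["finger_gap"\].round(1)/round(s["finger_gap"],1)/' go.py; python3 go.py 492.3 0.8 230 124
```

```text
t 1.8 pos [ 253.8 -543.7  231.3] [180.    0.  123.8] j6 -103.6 gap 44.7 F [-0.6 -0.8  0.5] T [ 0.01 -0.01  0.01]
tool delta m [0.32   0.5009 0.0013] turn -0.22
```

```bash
python3 -m handwheel '[[0.0229,0.0358,0,0],[0.0229,0.0358,0,0],[0.0229,0.0358,0,0],[0.0229,0.0358,0,0],[0.0229,0.0358,0,0],[0.0229,0.0358,0,0],[0.0229,0.0358,0,0],[0.0229,0.0358,0,0],[0.0229,0.0358,0,0],[0.0229,0.0358,0,0]]'
python3 -m handwheel '[[0.0229,0.0358,0,0],[0.0229,0.0358,0,0],[0.0229,0.0358,0,0],[0.0229,0.0358,0,0],[0,0,0,0],[0,0,0,0]]'
python3 go.py 492.3 0.8 142 124
```

```text
time: 2.8
tool_pos: [422.9, -151.9, 231.6]
tcp_rot: [180.0, 0.0, 123.8]
ft_force: [0.9, 0.1, 0.4]
finger_gap: 44.8
grip_force: 0.0
time: 3.4
tool_pos: [489.9, 3.4, 231.2]
tcp_rot: [-180.0, 0.0, 124.0]
ft_force: [-0.3, 0.7, 0.3]
finger_gap: 45.3
grip_force: 0.0
t 3.4 pos [489.9   3.4 231.2] [-180.    0.  124.] j6 -39.6 gap 45.3 F [-0.3  0.7  0.3] T [-0.07  0.03  0.02]
tool delta m [-0.0035  0.0006  0.0892] turn 0.01
```

```bash
python3 -m handwheel '[[-0.0035,0.0006,0.03,0],[0,0,0.03,0],[0,0,0.02,0],[0,0,0.009,0],[0,0,0,0]]'
python3 - <<'E'
from h import *
for n in("top","scene"): cv2.imwrite(f"pics/{n}1.png",r.snapshot(n)[:,:,::-1])
a=cv2.imread("pics/top1.png")[160:265,200:310]; b=cv2.imread("pics/scene1.png")[140:300,200:370]
cv2.imwrite("pics/g1.png",np.hstack([cv2.resize(a,(380,363)),cv2.resize(b,(386,363))]))
E
python3 go.py 492.3 0.8 142 124
```

```text
time: 3.9
tool_pos: [491.2, -1.0, 141.1]
tcp_rot: [-179.9, -0.1, 123.9]
ft_force: [-0.1, 0.8, -0.3]
finger_gap: 45.3
grip_force: 0.0
t 4.0 pos [492.8  -0.7 143.5] [1.799e+02 1.000e-01 1.239e+02] j6 -40.0 gap 45.1 F [ 1.  -0.1  0.8] T [-0.01 -0.   -0.06]
tool delta m [0.0016 0.0004 0.0015] turn -0.06
```

View pics/g1.png

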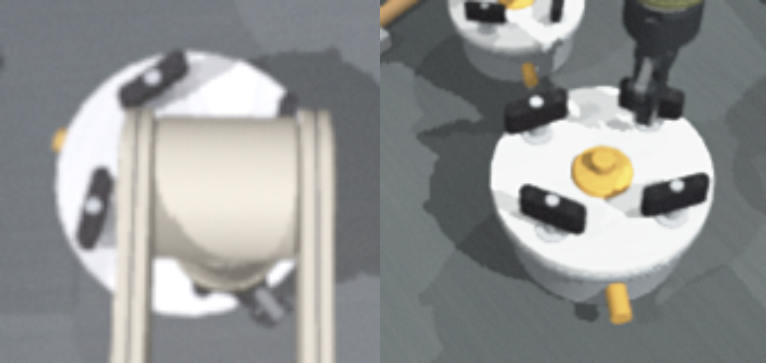

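Left (top view): the arm hides part of the lid. Right (scene view): the fingers straddle bar b at about (648,92), and no other bar is touched. I'll close and turn b to half way.

```bash
python3 -m handwheel '[[0,0,0,0],[0,0,0,0],[0,0,0,0],[0,0,0,0],[0,0,0,0],[0,0,0,0],[0,0,0,0]]' 0 60; python3 go.py 492.3 0.8 142 73.6
python3 -m handwheel '[[0,0,0,6.3],[0,0,0,6.3],[0,0,0,6.3],[0,0,0,6.3],[0,0,0,6.3],[0,0,0,6.3],[0,0,0,6.3],[0,0,0,6.3],[0,0,0,0],[0,0,0,0]]'; python3 go.py 492.3 0.8 142 73.6
```

```text
time: 4.7
tool_pos: [493.7, -0.0, 144.0]
tcp_rot: [179.8, 0.1, 124.0]
ft_force: [1.6, 0.7, 5.7]
finger_gap: 17.0
grip_force: 60.0
t 4.7 pos [493.7  -0.  144. ] [1.798e+02 1.000e-01 1.240e+02] j6 -40.0 gap 17.0 F [1.6 0.7 5.7] T [ 0.12 -0.14  0.03]
tool delta m [ 0.0015 -0.0007  0.002 ] turn 50.44
time: 5.7
tool_pos: [493.7, 0.0, 144.0]
tcp_rot: [179.8, -0.1, 73.6]
ft_force: [3.0, 1.9, 5.6]
finger_gap: 16.9
grip_force: 59.8
t 5.7 pos [493.7   0.  144. ] [ 1.798e+02 -1.000e-01  7.360e+01] j6 10.4 gap 16.9 F [3.  1.9 5.6] T [ 0.24 -0.23 -0.11]
tool delta m [ 0.0003 -0.0016  0.002 ] turn 0.02
```

```bash
python3 -m handwheel '[[0,0,0,0],[0,0,0,0],[0,0,0,0],[0,0,-0.02,0],[0,0,-0.03,0],[0,0,-0.03,0],[0,0,0,0]]' 0.045
python3 -m handwheel '[[0,0,0,-5.8],[0,0,0,-5.8],[0,0,0,-5.8],[0,0,0,-5.8],[0,0,0,-5.8],[0,0,0,-5.8],[0,0,0,-5.8],[0,0,0,-5.8],[0,0,0,0],[0,0,0,0]]'; python3 go.py 655.3 48.4 222 120
```

```text
time: 6.4
tool_pos: [494.6, -0.3, 227.1]
tcp_rot: [179.6, -0.1, 73.6]
ft_force: [-0.1, 0.5, 0.7]
finger_gap: 44.8
grip_force: 0.0
time: 7.4
tool_pos: [491.9, -0.1, 221.6]
tcp_rot: [-179.9, -0.0, 119.9]
ft_force: [0.6, 0.3, 1.0]
finger_gap: 45.0
grip_force: 0.0
t 7.4 pos [ 4.919e+02 -1.000e-01  2.216e+02] [-179.9   -0.   119.9] j6 -35.8 gap 45.0 F [0.6 0.3 1. ] T [-0.02  0.01 -0.03]
tool delta m [-0.0393  0.1658 -0.0005] turn -0.14
```

```bash
python3 -m handwheel '[[-0.0079,0.0332,0,0],[-0.0079,0.0332,0,0],[-0.0079,0.0332,0,0],[-0.0079,0.0332,0,0],[-0.0079,0.0332,0,0],[0,0,0,0],[0,0,0,0],[0,0,0,0]]'; python3 go.py 655.3 48.4 142 120
```

```text
time: 8.2
tool_pos: [655.2, 48.6, 222.2]
tcp_rot: [-180.0, -0.0, 120.0]
ft_force: [-0.5, -0.4, -0.4]
finger_gap: 44.9
grip_force: 0.0
t 8.2 pos [655.2  48.6 222.2] [-180.   -0.  120.] j6 -30.2 gap 44.9 F [-0.5 -0.4 -0.4] T [-0.02 -0.07 -0.05]
tool delta m [-0.0003  0.0001  0.0802] turn -0.04
```

Run:
```python
from h import *
n="scene"
im=r.snapshot(n); cv2.imwrite("pics/g2.png",cv2.resize(im[140:300,200:370,::-1],(680,600)[::1]))
for c,a,L,W in bars(im,n,np.array([574,25.]),107): print(c.round(),a.round(1),L.round(),W.round())
```

```text
[609. -17.] 48.1 203.0 92.0
[500.   7.] 70.0 79.0 27.0
[557. 107.] 166.2 76.0 33.0
```

View pics/g2.png

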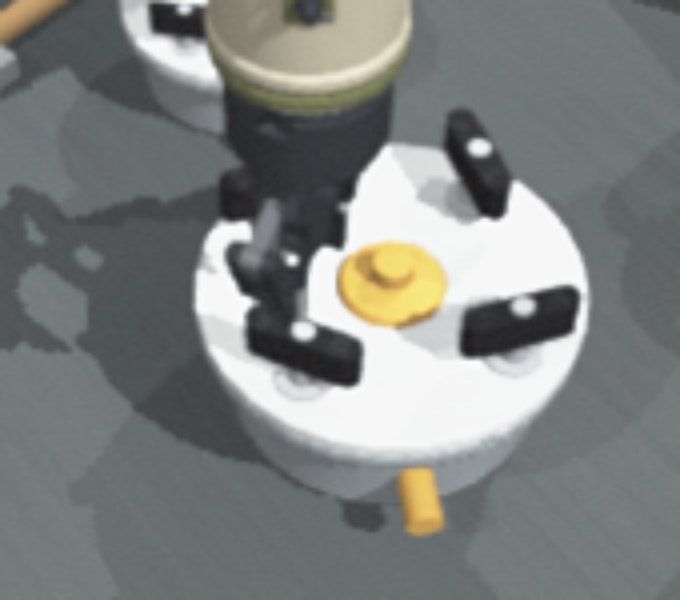

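The crop shows bar b (475,165) turned about half way. Bar d (303,345) is just below the fingers, which hover over it. Next I descend, grip d and turn it half way.

```bash
python3 -m handwheel '[[0,0,0.03,0],[0,0,0.03,0],[0,0,0.02,0],[0,0,0,0],[0,0,0,0]]'
python3 -m handwheel '[[0,0,0,0],[0,0,0,0],[0,0,0,0],[0,0,0,0],[0,0,0,0],[0,0,0,0],[0,0,0,0]]' 0 60; python3 go.py 655.3 48.4 142 73.6
```

```text
time: 8.75
tool_pos: [655.5, 48.6, 143.3]
tcp_rot: [180.0, 0.0, 120.0]
ft_force: [-0.7, -0.2, 0.5]
finger_gap: 45.0
grip_force: 0.0
time: 9.45
tool_pos: [656.5, 48.4, 145.0]
tcp_rot: [179.9, 0.1, 120.0]
ft_force: [-5.7, -1.4, 8.0]
finger_gap: 16.9
grip_force: 59.1
t 9.45 pos [656.5  48.4 145. ] [1.799e+02 1.000e-01 1.200e+02] j6 -30.2 gap 16.9 F [-5.7 -1.4  8. ] T [-0.33  0.83 -0.05]
tool delta m [ 0.0006 -0.001   0.003 ] turn 46.41
```

```bash
python3 -m handwheel '[[0,0,0,5.8],[0,0,0,5.8],[0,0,0,5.8],[0,0,0,5.8],[0,0,0,5.8],[0,0,0,5.8],[0,0,0,5.8],[0,0,0,5.8],[0,0,0,0],[0,0,0,0]]'; python3 go.py 655.3 48.4 142 73.6
python3 -m handwheel '[[0,0,0,0],[0,0,0,0],[0,0,0,0],[0,0,-0.02,0],[0,0,-0.03,0],[0,0,-0.03,0],[0,0,0,0]]' 0.045
python3 -m handwheel '[[0,0,0,-8.55],[0,0,0,-8.55],[0,0,0,-8.55],[0,0,0,-8.55],[0,0,0,-8.55],[0,0,0,-8.55],[0,0,0,-8.55],[0,0,0,-8.55],[0,0,0,-8.55],[0,0,0,-8.55]]'
python3 -m handwheel '[[0,0,0,-3],[0,0,0,0]]'; python3 go.py 550 106.3 222 162.5
```

```text
time: 10.45
tool_pos: [657.4, 48.5, 145.1]
tcp_rot: [179.8, -0.0, 73.7]
ft_force: [1.4, -1.4, 7.1]
finger_gap: 17.4
grip_force: 59.0
t 10.45 pos [657.4  48.5 145.1] [179.8  -0.   73.7] j6 16.1 gap 17.4 F [ 1.4 -1.4  7.1] T [-0.28  0.12 -0.11]
tool delta m [-0.0007 -0.002   0.0031] turn 0.12
time: 11.15
tool_pos: [658.3, 48.9, 228.3]
tcp_rot: [179.5, -0.1, 73.7]
ft_force: [0.2, -0.5, 1.4]
finger_gap: 45.0
grip_force: 0.0
time: 12.15
tool_pos: [655.4, 48.9, 221.4]
tcp_rot: [-180.0, -0.1, 159.5]
ft_force: [0.6, -0.4, -0.2]
finger_gap: 45.0
grip_force: 0.0
time: 12.35
tool_pos: [655.5, 48.9, 221.5]
tcp_rot: [-180.0, -0.1, 162.2]
ft_force: [-0.1, 0.6, -0.3]
finger_gap: 45.3
grip_force: 0.0
t 12.35 pos [655.5  48.9 221.5] [-1.800e+02 -1.000e-01  1.622e+02] j6 -72.4 gap 45.3 F [-0.1  0.6 -0.3] T [0.01 0.01 0.03]
tool delta m [ 0.118   0.0224 -0.0004] turn -0.31
```

```bash
python3 -m handwheel '[[0.0295,0.0056,0,0],[0.0295,0.0056,0,0],[0.0295,0.0056,0,0],[0.0295,0.0056,0,0],[0,0,0,0],[0,0,0,0],[0,0,0,0]]'; python3 go.py 550 106.3 142 162.5
python3 - <<'E'
from h import *
n="scene"
im=r.snapshot(n); cv2.imwrite("pics/g3.png",cv2.resize(im[140:300,200:370,::-1],(680,600)))
E
```

```text
time: 13.05
tool_pos: [551.0, 106.0, 222.4]
tcp_rot: [180.0, 0.0, 162.1]
ft_force: [0.2, -0.5, 0.2]
finger_gap: 45.3
grip_force: 0.0
t 13.05 pos [551.  106.  222.4] [180.    0.  162.1] j6 -66.4 gap 45.3 F [ 0.2 -0.5  0.2] T [-0.   -0.01  0.04]
tool delta m [ 0.001  -0.      0.0804] turn -0.43
```

View pics/g3.png

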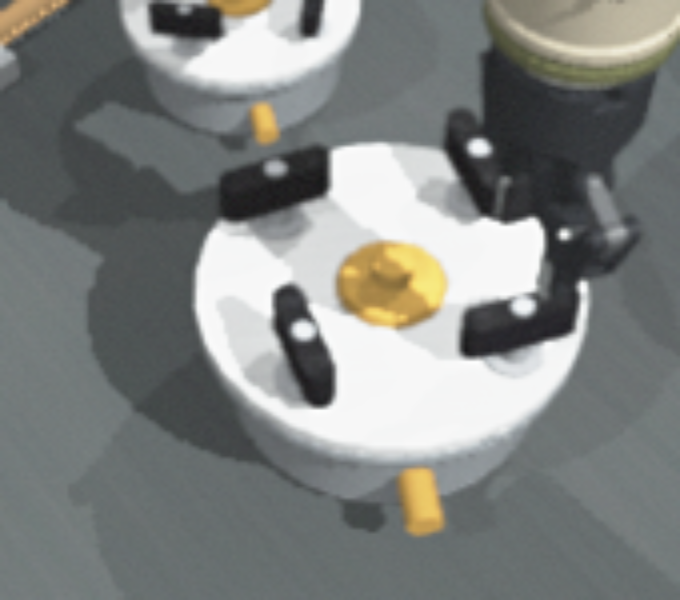

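Bars b (475,165) and d (303,345) both stand half way, and the hand is above bar a (523,310). Second pass, a first.

```bash
python3 -m handwheel '[[0,0,0.03,0],[0,0,0.03,0],[0,0,0.02,0],[0,0,0,0],[0,0,0,0]]'
python3 -m handwheel '[[0,0,0,0],[0,0,0,0],[0,0,0,0],[0,0,0,0],[0,0,0,0],[0,0,0,0],[0,0,0,0]]' 0 60; python3 go.py 550 106.3 142 106.3
python3 -m handwheel '[[0,0,0,6.7],[0,0,0,6.7],[0,0,0,6.7],[0,0,0,6.7],[0,0,0,6.7],[0,0,0,6.7],[0,0,0,6.7],[0,0,0,6.7],[0,0,0,0],[0,0,0,0]]'; python3 go.py 550 106.3 142 106.3
```

```text
time: 13.6
tool_pos: [550.7, 105.9, 142.4]
tcp_rot: [-180.0, -0.0, 162.1]
ft_force: [0.2, -0.4, 0.6]
finger_gap: 45.0
grip_force: 0.0
time: 14.3
tool_pos: [551.5, 105.4, 144.5]
tcp_rot: [-180.0, 0.2, 162.1]
ft_force: [-1.0, -5.2, 4.9]
finger_gap: 17.1
grip_force: 59.0
t 14.3 pos [551.5 105.4 144.5] [-180.     0.2  162.1] j6 -66.4 gap 17.1 F [-1.  -5.2  4.9] T [-0.75  0.25 -0.03]
tool delta m [0.0018 0.0004 0.0025] turn 55.79
time: 15.3
tool_pos: [551.7, 105.5, 144.4]
tcp_rot: [179.8, 0.1, 108.7]
ft_force: [-0.3, -6.3, 7.5]
finger_gap: 17.2
grip_force: 59.2
t 15.3 pos [551.7 105.5 144.4] [1.798e+02 1.000e-01 1.087e+02] j6 -13.0 gap 17.2 F [-0.3 -6.3  7.5] T [-0.97  0.22 -0.09]
tool delta m [ 0.0013 -0.0013  0.0024] turn 2.36
```

Now I creep to the stop in small steps and watch the torque.

```bash
python3 -m handwheel '[[0,0,0,1.2],[0,0,0,1.2],[0,0,0,0],[0,0,0,0]]' >/dev/null; python3 go.py 550 106.3 142 106.3
python3 -m handwheel '[[0,0,0,1],[0,0,0,1],[0,0,0,0],[0,0,0,0]]' >/dev/null; python3 go.py 550 106.3 142 106.3
```

```text
t 15.7 pos [551.7 105.5 144.5] [1.798e+02 1.000e-01 1.063e+02] j6 -10.6 gap 16.9 F [-0.5 -5.6  6.4] T [-0.97  0.21  0.14]
tool delta m [ 0.0013 -0.0014  0.0025] turn -0.0
t 16.1 pos [551.6 105.6 144.5] [1.798e+02 1.000e-01 1.044e+02] j6 -8.7 gap 17.3 F [-0.5 -5.   5.6] T [-0.87  0.25  1.3 ]
tool delta m [ 0.001  -0.0014  0.0025] turn -1.91
```

```bash
python3 -m handwheel '[[0,0,0,0],[0,0,0,0],[0,0,0,0],[0,0,-0.02,0],[0,0,-0.03,0],[0,0,-0.03,0],[0,0,0,0]]' 0.045
python3 -m handwheel '[[0,0,0,-7.7],[0,0,0,-7.7],[0,0,0,-7.7],[0,0,0,-7.7],[0,0,0,-7.7],[0,0,0,-7.7],[0,0,0,-7.7],[0,0,0,-7.7],[0,0,0,0],[0,0,0,0]]'; python3 go.py 597.6 -57 222 166
```

```text
time: 16.8
tool_pos: [552.9, 106.8, 227.7]
tcp_rot: [179.5, 0.1, 104.2]
ft_force: [0.5, -0.3, 1.1]
finger_gap: 45.1
grip_force: 0.0
time: 17.8
tool_pos: [550.1, 106.4, 221.7]
tcp_rot: [-180.0, -0.0, 165.5]
ft_force: [-0.8, 0.3, 0.3]
finger_gap: 45.3
grip_force: 0.0
t 17.8 pos [550.1 106.4 221.7] [-180.    -0.   165.5] j6 -69.8 gap 45.3 F [-0.8  0.3  0.3] T [-0.02 -0.02 -0.05]
tool delta m [-0.0868 -0.1463 -0.0003] turn -0.48
```

```bash
python3 -m handwheel '[[-0.0174,-0.0293,0,0],[-0.0174,-0.0293,0,0],[-0.0174,-0.0293,0,0],[-0.0174,-0.0293,0,0],[-0.0174,-0.0293,0,0],[0,0,0,0],[0,0,0,0],[0,0,0,0]]'; python3 go.py 597.6 -57 142 166
python3 -m handwheel '[[0,0,0.03,0],[0,0,0.03,0],[0,0,0.02,0],[0,0,0,0],[0,0,0,0]]'
python3 -m handwheel '[[0,0,0,0],[0,0,0,0],[0,0,0,0],[0,0,0,0],[0,0,0,0],[0,0,0,0],[0,0,0,0]]' 0 60; python3 go.py 597.6 -57 142 106.3
```

```text
time: 18.6
tool_pos: [598.3, -56.3, 222.1]
tcp_rot: [180.0, -0.0, 165.7]
ft_force: [-0.6, 0.5, -0.2]
finger_gap: 45.0
grip_force: 0.0
t 18.6 pos [598.3 -56.3 222.1] [180.   -0.  165.7] j6 -85.9 gap 45.0 F [-0.6  0.5 -0.2] T [-0.04 -0.09 -0.04]
tool delta m [ 0.0005 -0.0009  0.0801] turn -0.34
time: 19.1
tool_pos: [598.4, -56.1, 142.7]
tcp_rot: [180.0, -0.0, 165.8]
ft_force: [0.8, -0.8, 1.2]
finger_gap: 44.8
grip_force: 0.0
time: 19.8
tool_pos: [599.5, -58.0, 144.7]
tcp_rot: [-180.0, 0.2, 165.7]
ft_force: [-3.0, -3.5, 6.5]
finger_gap: 17.1
grip_force: 59.3
t 19.8 pos [599.5 -58.  144.7] [-180.     0.2  165.7] j6 -86.1 gap 17.1 F [-3.  -3.5  6.5] T [-0.37  0.47  0.02]
tool delta m [0.0021 0.0005 0.0027] turn 59.39
```

```bash
python3 -m handwheel '[[0,0,0,7.3],[0,0,0,7.3],[0,0,0,7.3],[0,0,0,7.3],[0,0,0,7.3],[0,0,0,7.3],[0,0,0,7.3],[0,0,0,6],[0,0,0,0],[0,0,0,0]]'; python3 go.py 597.6 -57 142 106.3
python3 -m handwheel '[[0,0,0,1.2],[0,0,0,1.2],[0,0,0,1],[0,0,0,1],[0,0,0,0],[0,0,0,0]]' >/dev/null; python3 go.py 597.6 -57 142 106.3
```

```text
time: 20.8
tool_pos: [599.3, -58.4, 144.7]
tcp_rot: [179.9, 0.2, 108.6]
ft_force: [-3.7, -4.8, 7.1]
finger_gap: 17.1
grip_force: 59.4
t 20.8 pos [599.3 -58.4 144.7] [179.9   0.2 108.6] j6 -28.9 gap 17.1 F [-3.7 -4.8  7.1] T [-0.73  0.7  -0.1 ]
tool delta m [ 0.0018 -0.0012  0.0027] turn 2.26
t 21.4 pos [599.3 -58.4 144.7] [179.9   0.2 104.3] j6 -24.6 gap 16.9 F [-4.9 -5.7  7.5] T [-0.83  0.76  1.54]
tool delta m [ 0.0018 -0.0013  0.0027] turn -2.0
```

c is at its stop (1.5 N m). Next is b.

```bash
python3 -m handwheel '[[0,0,0,0],[0,0,0,0],[0,0,0,0],[0,0,-0.02,0],[0,0,-0.03,0],[0,0,-0.03,0],[0,0,0,0]]' 0.045
python3 -m handwheel '[[0,0,0,7.7],[0,0,0,7.7],[0,0,0,7.7],[0,0,0,7.7],[0,0,0,0],[0,0,0,0]]'; python3 go.py 493 0.4 222 73.6
```

```text
time: 22.1
tool_pos: [601.2, -57.3, 228.1]
tcp_rot: [179.5, 0.2, 104.2]
ft_force: [1.4, -0.6, 0.6]
finger_gap: 45.2
grip_force: 0.0
time: 22.7
tool_pos: [598.4, -57.0, 221.8]
tcp_rot: [-180.0, -0.0, 73.7]
ft_force: [-0.1, -0.9, 0.0]
finger_gap: 45.3
grip_force: 0.0
t 22.7 pos [598.4 -57.  221.8] [-180.    -0.    73.7] j6 6.0 gap 45.3 F [-0.1 -0.9  0. ] T [-0.01 -0.03 -0.01]
tool delta m [ 2.540e-02 -1.173e-01 -1.000e-04] turn 0.06
```

```bash
python3 -m handwheel '[[0.0064,-0.0293,0,0],[0.0064,-0.0293,0,0],[0.0064,-0.0293,0,0],[0.0064,-0.0293,0,0],[0,0,0,0],[0,0,0,0],[0,0,0,0]]'; python3 go.py 493 0.4 142 73.6
python3 -m handwheel '[[0,0,0.03,0],[0,0,0.03,0],[0,0,0.02,0],[0,0,0,0],[0,0,0,0]]'
python3 -m handwheel '[[0,0,0,0],[0,0,0,0],[0,0,0,0],[0,0,0,0],[0,0,0,0],[0,0,0,0],[0,0,0,0]]' 0 60; python3 go.py 493 0.4 142 16.3
python3 -m handwheel '[[0,0,0,7],[0,0,0,7],[0,0,0,7],[0,0,0,7],[0,0,0,7],[0,0,0,7],[0,0,0,7],[0,0,0,6],[0,0,0,0],[0,0,0,0]]' >/dev/null; python3 go.py 493 0.4 142 16.3
python3 -m handwheel '[[0,0,0,1.2],[0,0,0,1.2],[0,0,0,1],[0,0,0,1],[0,0,0,0],[0,0,0,0]]' >/dev/null; python3 go.py 493 0.4 142 16.3
```

```text
time: 23.4
tool_pos: [494.2, 0.6, 222.5]
tcp_rot: [180.0, -0.0, 73.5]
ft_force: [0.5, 0.5, -0.6]
finger_gap: 44.8
grip_force: 0.0
t 23.4 pos [494.2   0.6 222.5] [180.   -0.   73.5] j6 10.6 gap 44.8 F [ 0.5  0.5 -0.6] T [-0.01  0.02  0.  ]
tool delta m [-0.0005 -0.0012  0.0805] turn -0.1
time: 23.9
tool_pos: [493.9, 0.5, 142.5]
tcp_rot: [-180.0, 0.0, 73.4]
ft_force: [-0.2, 0.2, 0.6]
finger_gap: 44.8
grip_force: 0.0
time: 24.6
tool_pos: [494.1, 0.9, 144.2]
tcp_rot: [179.9, -0.0, 73.4]
ft_force: [-4.7, 1.6, 6.1]
finger_gap: 17.0
grip_force: 59.1
t 24.6 pos [494.1   0.9 144.2] [179.9  -0.   73.4] j6 10.7 gap 17.0 F [-4.7  1.6  6.1] T [0.07 0.72 0.05]
tool delta m [-0.0008 -0.001   0.0022] turn 57.15
t 25.6 pos [4.948e+02 2.000e-01 1.442e+02] [179.9  -0.2  18.6] j6 65.5 gap 17.3 F [-0.2 -3.   6.8] T [-0.62  0.18 -0.1 ]
tool delta m [-0.0017 -0.0007  0.0022] turn 2.3
t 26.2 pos [4.948e+02 2.000e-01 1.443e+02] [179.9  -0.2  14.3] j6 69.8 gap 17.3 F [-0.2 -4.1  6.7] T [-0.76  0.17  1.38]
tool delta m [-0.0017 -0.0006  0.0023] turn -1.96
```

b is at its stop. Next is d.

```bash
python3 -m handwheel '[[0,0,0,0],[0,0,0,0],[0,0,0,0],[0,0,-0.02,0],[0,0,-0.03,0],[0,0,-0.03,0],[0,0,0,0]]' 0.045
python3 -m handwheel '[[0,0,0,-7.4],[0,0,0,-7.4],[0,0,0,-7.4],[0,0,0,-7.4],[0,0,0,-7.4],[0,0,0,-7.4],[0,0,0,-7.4],[0,0,0,-7.4],[0,0,0,0],[0,0,0,0]]'; python3 go.py 656.3 48.4 222 73.6
```

```text
time: 26.9
tool_pos: [495.9, 0.8, 227.2]
tcp_rot: [179.9, -0.4, 14.1]
ft_force: [-0.1, -0.5, 0.7]
finger_gap: 45.0
grip_force: 0.0
time: 27.9
tool_pos: [493.2, 1.0, 221.7]
tcp_rot: [-179.9, 0.0, 73.0]
ft_force: [0.4, -0.1, 0.2]
finger_gap: 44.8
grip_force: 0.0
t 27.9 pos [493.2   1.  221.7] [-179.9    0.    73. ] j6 11.1 gap 44.8 F [ 0.4 -0.1  0.2] T [-0.04 -0.02  0.  ]
tool delta m [ 0.093   0.1421 -0.0004] turn -0.58
```

```bash
python3 -m handwheel '[[0.0186,0.0284,0,-0.5],[0.0186,0.0284,0,0],[0.0186,0.0284,0,0],[0.0186,0.0284,0,0],[0.0186,0.0284,0,0],[0,0,0,0],[0,0,0,0],[0,0,0,0]]'; python3 go.py 656.3 48.4 142 73.6
python3 -m handwheel '[[0,0,0.03,0],[0,0,0.03,0],[0,0,0.02,0],[0,0,0,0],[0,0,0,0]]'
python3 -m handwheel '[[0,0,0,0],[0,0,0,0],[0,0,0,0],[0,0,0,0],[0,0,0,0],[0,0,0,0],[0,0,0,0]]' 0 60; python3 go.py 656.3 48.4 142 16.3
python3 -m handwheel '[[0,0,0,7],[0,0,0,7],[0,0,0,7],[0,0,0,7],[0,0,0,7],[0,0,0,7],[0,0,0,7],[0,0,0,6],[0,0,0,0],[0,0,0,0]]' >/dev/null; python3 go.py 656.3 48.4 142 16.3
python3 -m handwheel '[[0,0,0,1.2],[0,0,0,1.2],[0,0,0,1],[0,0,0,1],[0,0,0,0],[0,0,0,0]]' >/dev/null; python3 go.py 656.3 48.4 142 16.3
```

```text
time: 28.7
tool_pos: [655.4, 49.9, 222.2]
tcp_rot: [-180.0, 0.0, 73.6]
ft_force: [-0.2, 0.2, -1.0]
finger_gap: 45.0
grip_force: 0.0
t 28.7 pos [655.4  49.9 222.2] [-180.     0.    73.6] j6 16.2 gap 45.0 F [-0.2  0.2 -1. ] T [-0.07 -0.06  0.03]
tool delta m [-0.0012  0.0013  0.0802] turn 0.04
time: 29.2
tool_pos: [655.6, 49.8, 143.4]
tcp_rot: [180.0, -0.0, 73.7]
ft_force: [0.4, 0.7, 0.5]
finger_gap: 44.9
grip_force: 0.0
time: 29.9
tool_pos: [657.8, 49.9, 145.1]
tcp_rot: [179.7, -0.1, 73.7]
ft_force: [2.0, -0.3, 8.0]
finger_gap: 17.1
grip_force: 61.1
t 29.9 pos [657.8  49.9 145.1] [ 1.797e+02 -1.000e-01  7.370e+01] j6 16.2 gap 17.1 F [ 2.  -0.3  8. ] T [-0.1  -0.05 -0.01]
tool delta m [-0.0019 -0.001   0.0031] turn 57.41
t 30.9 pos [659.5  48.2 145.1] [179.7  -0.4  18.6] j6 71.2 gap 16.9 F [12.7 -6.7  1. ] T [-0.95 -1.55 -0.11]
tool delta m [-0.003  -0.0012  0.0031] turn 2.34
t 31.5 pos [659.5  48.1 145.2] [179.7  -0.4  14.4] j6 75.5 gap 17.0 F [12.3 -9.2  1.2] T [-1.24 -1.71  1.59]
tool delta m [-0.0031 -0.0011  0.0031] turn -1.93
```

```bash
python3 -m handwheel '[[0,0,0,0],[0,0,0,0],[0,0,0,0],[0,0,-0.02,0],[0,0,-0.03,0],[0,0,-0.04,0],[0,0,0,0]]' 0.045
python3 -m handwheel '[[-0.0338,0.0275,0,0],[-0.0338,0.0275,0,0],[-0.0338,0.0275,0,0],[-0.0338,0.0275,0,0],[-0.0338,0.0275,0,0],[-0.0338,0.0275,0,0],[-0.0338,0.0275,0,0],[-0.0338,0.0275,0,0],[-0.0338,0.0275,0,0],[-0.0338,0.0275,0,0]]'
python3 -m handwheel '[[0,0,0,0],[0,0,0,0],[0,0,0,0]]'
python3 - <<'E'
from h import *
n="top"; im=r.snapshot(n); g=im.max(2).astype(float)
cv2.imwrite("pics/end.png",cv2.resize(im[165:260,205:305,::-1],None,fx=6,fy=6,interpolation=cv2.INTER_NEAREST))
yy,xx=np.mgrid[:420,:560]
W=plane(n,np.c_[xx.ravel(),yy.ravel()],170).reshape(420,560,2)
for k,p,t in(("a",(550,106.3),106.3),("b",(492.3,.8),16.3),("c",(597.6,-57),106.3),("d",(655.3,48.4),16.3)):
    m=(g<100)&(np.linalg.norm(W-p,axis=2)<42)&(np.linalg.norm(W-(571,24.6),axis=2)<118)
    q=W[max(blobs(m,20),key=lambda b:b.sum())]; v=np.linalg.svd(q-q.mean(0),full_matrices=False)[2][0]
    print(k,np.degrees(np.arctan2(v[1],v[0]))%180-t)
s=r.sense(); print(s["time"],s["tool_pos"])
E
```

```text
time: 32.2
tool_pos: [658.8, 50.4, 239.9]
tcp_rot: [179.9, -0.6, 14.3]
ft_force: [0.8, -0.3, 1.2]
finger_gap: 44.9
grip_force: 0.0
time: 33.2
tool_pos: [395.2, -300.8, 232.1]
tcp_rot: [-180.0, -0.0, 14.3]
ft_force: [0.9, 0.1, 0.3]
finger_gap: 45.3
grip_force: 0.0
time: 33.5
tool_pos: [397.0, -299.1, 232.1]
tcp_rot: [-180.0, -0.0, 14.4]
ft_force: [0.2, 0.8, 0.4]
finger_gap: 44.8
grip_force: 0.0
a -1.029270334378353
b -0.9864924103749964
c 1.968668725825907
d -1.520872235276375
33.55 [ 397.19755486 -298.94070368  232.11619959]
```

View pics/end.png

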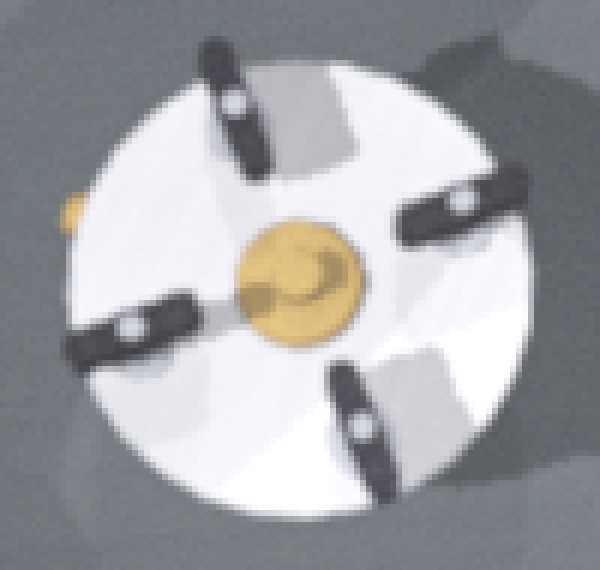

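All four bars, with caps at crop (235,102), (462,200), (363,427) and (132,327), point at the vent in the middle. Each is within about 2° of its radial direction, and the hand is clear.

```bash
python3 -c "from bench import r; print(r.hand_in())"
```

```text
the job is handed in; nothing more can be done
None
```

The lid is tight and the job is handed in: b and d were brought half way first, then a and c and after them b and d were turned to the stop, the gripper is clear, and I didn't touch the box, hammer or can.

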